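Lock a keyholed drilling template onto its sloping stand

ROBOT

A 6-joint arm with a two-finger parallel gripper is mounted at the origin on a cart in front of the work surface, level with it; the furniture and walls round the work are solid. World frame = base frame: x ahead of the robot, y to its left, z up, the work surface at z = 0. Lengths are in m, angles in rad, forces in N, time in s.
With the tool pointing down it reaches from about 0.325 to 0.85 m from the base axis. Payload 15.5 kg.
Tool frame: the origin (TCP) lies at the very end of the fingers, on their centre line; the grasp point (between the pads) lies 19 mm behind it; z points along the fingers, y is the line along which they close (so a half turn about z gives the same grasp; the last joint's range is limited). The gripper opens to 91 mm and grips with 3 to 60 N. Pads are 32 mm wide; open, the fingers measure 118 mm over their backs; the gripper's body (76 mm by 178 mm) begins 60 mm behind the grasp point.
Start: joints at [-1.377, 0.494, 1.345, -0, 1.302, -0.096], TCP at [0.179, -0.599, 0.214] pointing down, gripper open.
Joint ranges: [-2.91, 2.91], [-0.82, 2.16], [0.22, 2.67], [-1.22, 4.37], [0.12, 2.79], [-3.08, 3.08]. Speed limits (rad/s): [1.89, 1.89, 2.57, 3.01, 3.01, 3.01].

INTERFACE

Orientations are given as a unit quaternion [w, x, y, z].
In Python, from cell import bot gives the robot as it stands.
- The arm moves only by the tool jog_arm, never from a script. Its argument "series" is a list of rows, each a list of 3 entries, a list of its own where there are three numbers: the turn, a rotation vector about the tool's x, y, z in units of 90 degrees (1.0 is 90 degrees), then the shift along the tool's x, y, z in units of 75 cm (1.0 is 75 cm), then the gripper command: -1 is fully open, 1 is shut, values between are in proportion. In form: [[[wx, wy, wz], [tx, ty, tz], claw], ...]. A call has 1 to 10 rows; each row is the pose to reach, as a shift and turn from the pose commanded when the call began, along the tool's axes at that moment; what a row does not reach only later rows make up. A row lasts 1/10 s, in which the tool goes at most 50 mm and 8.59 degrees, less where a joint would pass 70% of its speed; a pose out of reach is approached as far as the arm can. A call with a number of a shift or a turn outside -1 to 1 is refused whole. A call with a gripper value outside its range is refused whole. The fingers move at their own pace and stop on an object; "newtons" is the grip in N (left out, the last holds). Time passes only in rows, so rows that repeat a pose let the fingers close. It gives the time, the measured TCP pose, the force, the opening and the grip force at its end, in the units of the state.
- bot.observe(): the state, without advancing time (a new reading comes with each control period).
- bot.snapshot(name): name is "scene" or "side" or "wrist"; returns the picture (400x640x3 uint8, red, green, blue); there is no depth.
- bot.calibration(name): a dict with "fx", "fy", "cx", "cy" (pixels), "distortion" ([k1, k2, p1, p2, k3] as OpenCV has them; the pictures are not rectified), "pose" (4x4, takes a point from camera to world coordinates); the wrist camera has in their place "T_tool_cam" (4x4, takes a point from camera to tool coordinates, whose origin is the TCP and whose axes are the flange's). Camera axes: x right, y down, z forward; pixel columns grow to the right and rows downward; lengths in m; the calibration is good to about 2 mm. A picture is of the moment at which its call begins: read the wrist's pose just before it. calibration takes no time and is no camera call.
- bot.job_done(): hands the job in; it is judged then, once.
The state is a dict: "time": time; "joint_positions": joint angles; "qd": joint speeds; "effort": joint torques, N m; "eef_pos": TCP position; "orientation": TCP orientation; "force": force on the tool from outside, world axes, zero at the start; "ft_torque": the same for the moment, N m; "opening": opening from 0.0 (shut) to 1.0 (fully open); "grasp_force": force on a finger pad.
Only numpy, scipy, OpenCV 4.12 (cv2) and the standard library are available. Lean on these libraries where they do the work, as an engineer would, in place of code of your own. Each camera call takes 0.05 s, during which the arm holds its last target. There are 200 camera calls.

TASK

Take the drilling template by its black grip and mount it on the sloping stand: press the large ends of its two keyholes down over the brass stud heads against the sprung pad, slide it down the slope (towards the low edge) while pressed, and let the pad lift it so that both heads sit in the recesses at the narrow ends. The studs' setting along the slope changes from day to day, so feel for it and work gently: never push or pull on the stand with more than about 25 N (2.5 kg). Leave the other things where they are.

Things in the scene. Friction and masses are not known exactly. Their poses are not given: they have to be found in the camera images.
- template: Loose aluminium drilling template, 90 (x) x 170 (y) x 6 mm, 0.22 kg, lying flat, grip up. Origin: centre of its underside; z out of its top. Two equal keyholes run along x at y = +60 and -60 mm: large end an octagon 25 mm across flats centred at x = -16 mm; from it an 12.4 mm wide slot runs towards +x to the narrow end. Brass bushes are decoration.
- grip (a point): Point in the middle of the template's grip, 30 mm above the template's underside at x = y = 0. The grip is a black upright block 16 mm (template x) x 66 mm (template y), from z = 6 to 50 mm; a 26 x 84 mm foot flange covers z = 6 to 9 mm. Pinch it across its 16 mm.
- seat (a point): Centre between the two narrow ends, at template x = +14, y = 0, z = 3 mm. A stud locks at x = +14 mm (slot's end wall at +18 mm). Round each narrow end the top face has a 3 mm deep recess, x = +3.5 to +25 mm, 25 mm wide, in which a head can sit; from x = -3.5 to +3.5 mm the full 6 mm thickness parts recess and large end.
- stand: Fixed grey and blue stand on the table, base 150 x 200 mm, its blue working face sloping 20 degrees, low edge towards its own -x, where the robot is. Origin: centre of its underside. It carries the bed, the studs and the sprung pad.
- bed: The stand's blue sloping face, 116 (x) x 200 (y) mm. Origin: middle of its upper surface, 64 mm above the table. x points up the slope (away from the robot), y along its width, z square out of the face. Locked, the template's axes lie along the bed's, its x = stud x - 14 mm, its origin 13 mm above the face; to slide under the heads its origin must be pressed below 10 mm.
- stud_mid (a point): On the face at bed x = y = 0: middle of the studs' range of setting. Two studs stand at bed y = +60 and -60 mm, both at one x from -14 to +14 mm, not measured, new each time, immovable. Shank 6 mm thick; brass head 18 mm across, bevelled on top, underside 16 and top 20 mm above the face: a template lying on the heads is stopped hard at 20 mm.
- pad_free (a point): Where the centre of the sprung pad's top is when free: bed x = y = 0, 23 mm above the face (this point does not move with the pad). Black pad, 80 (x) x 76 (y) mm, moves only along bed z, down to 3.5 mm above the face; pushes back with 3.4 N plus 0.4 N per mm (11 N right down), and so lifts the template against the heads.
- marker_1: Loose bystander: felt marker 112 mm long, 17 mm thick, white with black cap; origin centre of underside.
- oil: Loose bystander: cream oil bottle with a red spout, 50 mm diameter, 142 high; origin centre of underside.
- vial: Loose bystander: orange vial with white cap, 37 mm diameter, 75 high; origin centre of underside.

How it is judged:
By the outcome, as a careful person would: the job done as asked, in the order asked, and still so for the second after the job is handed in, with the robot touching nothing.
It also fails if it takes over 72 s, if anything falls off the work surface, if the arm or the gripper's body presses on something with over 40 N, if the wrist force passes 120 N, or if a joint passes its speed limit or range.

## Working session

There is one attempt and no reset: what is moved stays moved. The work goes in short steps, Python scripts to look and compute and a tool call to move; the robot and the scene stay as the last step left them, time stands still between calls to the robot, and variables do not carry over. Pictures are saved under pics/ and viewed, at most 10 in all, crops included, and the job is handed in when it is done.

Besides the shell and the picture viewer there is one more tool, called by a JSON object that holds its "method" and its "body". jog_arm: Moves the arm, as the interface text tells. Shifts and turns lie within -1 to 1; 1 stands for 75 cm of shift or 90 degrees of turn. Its arguments: {"type":"object","properties":{"series":{"type":"array"},"newtons":{"type":"number"}},"required":["series"]}

```bash
mkdir -p pics; ls; python3 - <<'E'
from cell import bot
import cv2,numpy as np
o=bot.observe(); print({k:np.round(v,3).tolist() for k,v in o.items()})
for n in ("scene","side"):
    cv2.imwrite(f"pics/{n}0.png",bot.snapshot(n)[:,:,::-1])
    c=bot.calibration(n); print(n,{k:np.round(v,3).tolist() for k,v in c.items()})
c=bot.calibration("wrist");print({k:np.round(v,4).tolist() for k,v in c.items()})
E
```

```text
pics
{'time': 0.0, 'joint_positions': [-1.376, 0.494, 1.346, 0.0, 1.303, -0.096], 'qd': [0.002, 0.001, 0.0, -0.0, 0.001, 0.0], 'effort': [0.004, -87.881, -38.186, 0.071, 0.053, -0.0], 'eef_pos': [0.179, -0.599, 0.213], 'orientation': [-0.001, 0.99, 0.144, -0.0], 'force': [-0.171, 0.598, -0.446], 'ft_torque': [0.017, -0.005, 0.01], 'grasp_force': 0.0, 'opening': 0.998}
scene {'fx': 362.235, 'fy': 362.235, 'cx': 315.946, 'cy': 198.043, 'distortion': [0.018, 0.0, 0.0, 0.0, 0.0], 'pose': [[-0.681, -0.471, 0.561, 0.01], [-0.733, 0.444, -0.516, 0.43], [-0.006, -0.762, -0.647, 0.713], [0.0, 0.0, 0.0, 1.0]]}
side {'fx': 475.427, 'fy': 475.427, 'cx': 323.332, 'cy': 197.123, 'distortion': [-0.033, 0.0, 0.0, 0.0, 0.0], 'pose': [[0.962, -0.094, 0.255, 0.233], [-0.271, -0.417, 0.867, -1.128], [0.025, -0.904, -0.427, 0.613], [0.0, 0.0, 0.0, 1.0]]}
{'fx': 320.3327, 'fy': 320.3327, 'cx': 316.649, 'cy': 198.0216, 'distortion': [0.0178, 0.0, 0.0, 0.0, 0.0], 'T_tool_cam': [[-0.0002, -0.9645, -0.264, 0.0744], [1.0, -0.0004, 0.001, 0.0008], [-0.0011, -0.264, 0.9645, -0.171], [0.0, 0.0, 0.0, 1.0]]}
```

View pics/scene0.png

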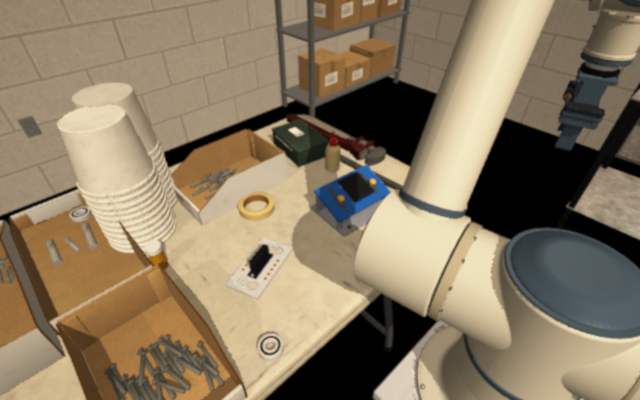

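View pics/side0.png

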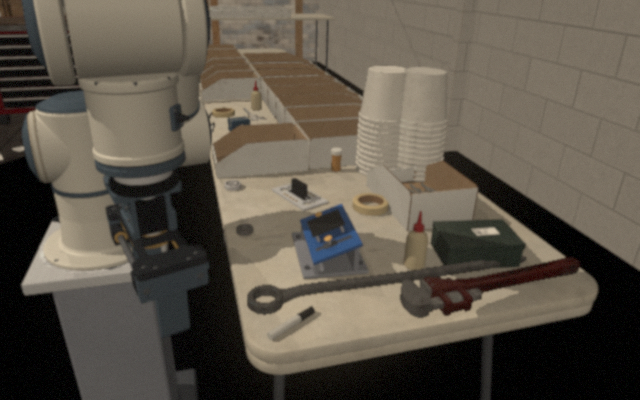

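The scene view shows the template with its grip at about (262,261) and the stand's pad at about (357,186). The side view shows the grip at (299,188) and the pad at (327,226). The marker (293,322) and the oil (415,248) are clear of both.

```bash
cat > h.py <<'E'
from cell import bot
import cv2,numpy as np
from scipy.spatial.transform import Rotation as R
def Rt(o): w,x,y,z=o["orientation"]; return R.from_quat([x,y,z,w]).as_matrix()
def cam(n,o=None):
    c=bot.calibration(n)
    K=np.array([[c["fx"],0,c["cx"]],[0,c["fy"],c["cy"]],[0,0,1.]]); D=np.array(c["distortion"],float)
    if n=="wrist":
        T=np.eye(4);T[:3,:3]=Rt(o);T[:3,3]=o["eef_pos"];P=T@np.array(c["T_tool_cam"])
    else: P=np.array(c["pose"])
    return K,D,P
def ray(c,px):
    K,D,P=c; u=cv2.undistortPoints(np.array([[px]],float),K,D)[0,0]
    return P[:3,3],P[:3,:3]@np.array([u[0],u[1],1.])
def onz(c,px,z): o,d=ray(c,px); return o+d*(z-o[2])/d[2]
def tri(cs,pxs):
    A=np.zeros((3,3));b=np.zeros(3);rs=[]
    for c,p in zip(cs,pxs):
        o,d=ray(c,p);d=d/np.linalg.norm(d);M=np.eye(3)-np.outer(d,d);A+=M;b+=M@o
    return np.linalg.solve(A,b)
def proj(c,X):
    K,D,P=c;Q=np.linalg.inv(P);return cv2.projectPoints(np.atleast_2d(X).astype(float),Q[:3,:3],Q[:3,3],K,D)[0][:,0]
E
python3 - <<'E'
from h import *
s,d=cam("scene"),cam("side")
print("grip",tri([s,d],[(262,261),(299,188)]),onz(s,(262,261),.03),onz(d,(299,188),.03))
print("pad",tri([s,d],[(357,186),(327,226)]),onz(s,(357,186),.085),onz(d,(327,226),.085))
# template corners in side/scene
for p in [(229,284),(266,240),(292,248),(252,295)]: print(onz(s,p,.006))
print(proj(s,[.5,-.2,.0]))
a=cv2.imread("pics/scene0.png")[160:310,210:410];b=cv2.imread("pics/side0.png")[160:290,240:410]
cv2.imwrite("pics/c0.png",np.hstack([cv2.resize(a,(400*1,300)),cv2.resize(b,(392,300))]))
E
```

```text
grip [0.52641421 0.13787475 0.02593215] [0.51926424 0.1401557  0.03      ] [0.52802152 0.13344878 0.03      ]
pad [ 0.51866801 -0.19580766  0.07863382] [ 0.5140617  -0.18972279  0.085     ] [ 0.51483441 -0.2073231   0.085     ]
[0.53415721 0.22816603 0.006     ]
[0.58778609 0.07954945 0.006     ]
[0.51882966 0.04738033 0.006     ]
[0.47189168 0.2063388  0.006     ]
[[360.97351812 209.40944222]]
```

View pics/c0.png

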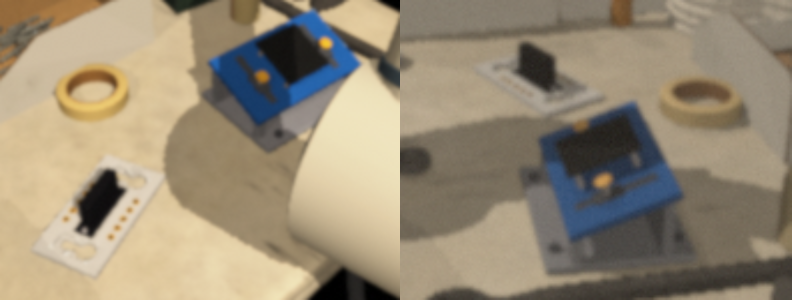

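The crop shows the template's long axis at roughly -71° yaw. The stand's face corners (crop) are near (540,140), (630,105), (682,190) and (570,237), and the studs near (580,125) and (603,180).

```bash
cat >> h.py <<'E'
def goal(pos,yawx,tilt=0.):
    """tool down, tool x at yawx deg; tilt deg about tool x; prints turn/shift in jog units from the present pose"""
    o=bot.observe();M=Rt(o)
    T=R.from_euler('z',yawx,degrees=True).as_matrix()@np.diag([1,-1,-1.])@R.from_euler('x',tilt,degrees=True).as_matrix()
    rv=R.from_matrix(M.T@T).as_rotvec(degrees=True)/90
    sh=M.T@(np.array(pos)-o["eef_pos"])/.75
    print("turn",np.round(rv,4).tolist(),"shift",np.round(sh,4).tolist(),"rows",np.linalg.norm(sh)*15,np.linalg.norm(rv)*10.5)
E
python3 - <<'E'
from h import *
s,d=cam("scene"),cam("side")
f=lambda x,y:(240+x*170/392,160+y*130/300)
g=lambda x,y:(210+x/2,160+y/2)
for a,b in [((210,62),(540,140)),((315,15),(630,105)),((358,62),(682,190)),((265,122),(570,237)),((262,77),(580,125)),((326,43),(603,180)),((205,98),(525,170)),((267,148),(550,270))]:
    print(tri([s,d],[g(*a),f(*b)]).round(3))
goal((.5,-.15,.25),90)
E
```

```text
[ 0.804 -0.235 -0.003]
[ 0.732 -0.405  0.1  ]
[ 0.699 -0.466  0.036]
[ 0.761 -0.301 -0.099]
[ 0.757 -0.294  0.02 ]
[ 0.713 -0.411  0.039]
[ 0.799 -0.21  -0.057]
[ 0.747 -0.288 -0.144]
turn [-0.0005, -0.0005, -0.8155] shift [0.5817, -0.4508, -0.0482] rows 11.062477828244255 8.563014224373875
```

```bash
python3 - <<'E'
from h import *
s,d=cam("scene"),cam("side")
f=lambda x,y:(240+(x-400)*170/392,160+y*130/300)
g=lambda x,y:(210+x/2,160+y/2)
for a,b in [((210,62),(540,140)),((315,15),(630,105)),((358,62),(682,190)),((265,122),(570,237)),((262,77),(580,125)),((326,43),(603,180)),((205,98),(525,170)),((267,148),(550,270))]:
    print(tri([s,d],[g(*a),f(*b)]).round(3))
E
```

```text
[ 0.521 -0.082  0.072]
[ 0.526 -0.229  0.137]
[ 0.524 -0.298  0.056]
[ 0.512 -0.152 -0.04 ]
[ 0.515 -0.127  0.075]
[ 0.505 -0.247  0.076]
[ 0.51  -0.065  0.026]
[ 0.496 -0.146 -0.082]
```

```bash
python3 - <<'E'
from h import *
goal((.51,-.24,.22),85)
E
```

```text
turn [-0.0005, -0.0005, -0.76] shift [0.5602, -0.332, -0.0084] rows 9.76786216882354 7.979681130969224
```

{"method": "jog_arm", "body": {"series": [[[0,0,-0.76],[0.56,-0.332,-0.008],-1],[[0,0,-0.76],[0.56,-0.332,-0.008],-1],[[0,0,-0.76],[0.56,-0.332,-0.008],-1],[[0,0,-0.76],[0.56,-0.332,-0.008],-1],[[0,0,-0.76],[0.56,-0.332,-0.008],-1],[[0,0,-0.76],[0.56,-0.332,-0.008],-1],[[0,0,-0.76],[0.56,-0.332,-0.008],-1],[[0,0,-0.76],[0.56,-0.332,-0.008],-1],[[0,0,-0.76],[0.56,-0.332,-0.008],-1],[[0,0,-0.76],[0.56,-0.332,-0.008],-1]]}}

```text
time: 1.1
eef_pos: [0.5114, -0.2379, 0.2198]
orientation: [-0.0, 0.737, 0.676, 0.0]
force: [-0.2, -0.6, -0.6]
opening: 1.0
grasp_force: 0.0
```

{"method": "jog_arm", "body": {"series": [[[0,0,0],[0,0,0],-1],[[0,0,0],[0,0,0],-1],[[0,0,0],[0,0,0],-1]]}}

```text
time: 1.4
eef_pos: [0.5093, -0.2408, 0.2197]
orientation: [-0.0, 0.737, 0.675, -0.0]
force: [-0.9, 0.2, 0.6]
opening: 0.996
grasp_force: 0.0
```

```bash
python3 - <<'E'
from h import *
import json
o=bot.observe(); im=bot.snapshot("wrist")[:,:,::-1]; cv2.imwrite("pics/w1.png",im)
json.dump({k:np.array(o[k]).tolist() for k in("eef_pos","orientation")},open("w1.json","w"))
print(o["time"],o["eef_pos"],o["joint_positions"])
E
```

```text
1.4 [ 0.5093133  -0.24084613  0.2197158 ] [-5.47561379e-01  4.01387483e-01  1.49171164e+00 -2.44203156e-04
  1.24904055e+00 -4.59751916e-01]
```

View pics/w1.png

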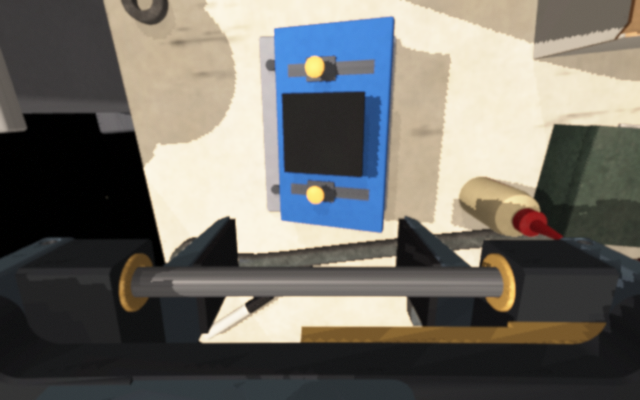

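The wrist view shows the stand well: blue face corners near (275,29), (394,17), (383,230) and (282,219). The stud heads are at (315,67) and (316,194), and the pad corners at (283,94), (363,92), (364,177) and (284,170). I'll fit the bed pose.

```bash
python3 - <<'E'
from h import *
import json
from scipy.optimize import least_squares
o=json.load(open("w1.json"));c=cam("wrist",o);im=cv2.imread("pics/w1.png")
hsv=cv2.cvtColor(im,cv2.COLOR_BGR2HSV);roi=np.zeros(im.shape[:2],np.uint8);roi[5:235,255:410]=255
bl=cv2.inRange(hsv,(100,120,60),(125,255,255))&roi
pts=cv2.convexHull(cv2.findNonZero(cv2.morphologyEx(bl,cv2.MORPH_OPEN,np.ones((3,3)))))
ap=cv2.approxPolyN(pts,4,ensure_convex=True).reshape(-1,2).astype(float)
ye=cv2.inRange(hsv,(15,120,120),(35,255,255))&roi
n,l,st,ce=cv2.connectedComponentsWithStats(ye); st_=[(st[i].tolist(),ce[i].round(1)) for i in range(1,n) if st[i,4]>40]; print(ap.tolist(),st_)
near=lambda p:ap[np.argmin(np.linalg.norm(ap-p,axis=1))]
obs=np.array([near((275,29)),near((394,17)),near((383,230)),near((282,219)),(283,94),(363,92),(364,177),(284,170)]+sorted([s[1].tolist() for s in st_],key=lambda p:p[1])[:2])
def mdl(p,stud=None):
    B=R.from_euler('z',p[2]).as_matrix()@R.from_euler('y',-20,degrees=True).as_matrix()
    b=[(-58,100,0),(58,100,0),(58,-100,0),(-58,-100,0),(-40,38,23),(40,38,23),(40,-38,23),(-40,-38,23),(p[3]*1e3,60,18.5),(p[3]*1e3,-60,18.5)]
    return proj(c,np.array([p[0],p[1],.064+p[4]])+np.array(b)/1e3@B.T)
r=least_squares(lambda p:np.r_[(mdl(p)-obs).ravel(),p[4]/.001],[.51,-.19,-.09,0,0],loss='soft_l1',x_scale=[.01,.01,.01,.01,.001])
print(r.x.round(4),np.degrees(r.x[2]));print((mdl(r.x)-obs).round(1).tolist())
goal((.506,.07,.2),107)
E
```

```text
[[382.0, 232.0], [280.0, 219.0], [274.0, 29.0], [394.0, 17.0]] [([305, 58, 20, 20, 255], array([315.2,  67.5])), ([307, 186, 18, 17, 209], array([315.8, 194.2]))]
[ 0.5266 -0.1912 -0.0857 -0.0079 -0.0034] -4.9113243910126245
[[-0.1, -0.7], [0.0, -0.5], [-0.3, 0.8], [0.6, 1.3], [-0.8, -0.7], [2.0, -0.4], [-2.1, 0.1], [0.5, 1.8], [0.1, 0.1], [-0.1, 0.1]]
turn [-0.0003, -0.0, -0.2451] shift [0.4128, -0.0408, 0.0264] rows 6.234752274514291 2.5735319317659933
```

{"method": "jog_arm", "body": {"series": [[[0,0,-0.25],[0.41,-0.04,0.026],-1],[[0,0,-0.25],[0.41,-0.04,0.026],-1],[[0,0,-0.25],[0.41,-0.04,0.026],-1],[[0,0,-0.25],[0.41,-0.04,0.026],-1],[[0,0,-0.25],[0.41,-0.04,0.026],-1],[[0,0,-0.25],[0.41,-0.04,0.026],-1],[[0,0,-0.25],[0.41,-0.04,0.026],-1],[[0,0,-0.25],[0.41,-0.04,0.026],-1],[[0,0,-0.25],[0.41,-0.04,0.026],-1],[[0,0,-0.25],[0.41,-0.04,0.026],-1]]}}

```text
time: 2.45
eef_pos: [0.507, 0.067, 0.2005]
orientation: [0.0, 0.592, 0.806, -0.0]
force: [-0.5, -0.4, 0.6]
opening: 0.999
grasp_force: 0.0
```

```bash
python3 - <<'E'
from h import *
import json
o=bot.observe(); im=bot.snapshot("wrist")[:,:,::-1]; cv2.imwrite("pics/w2.png",im)
json.dump({k:np.array(o[k]).tolist() for k in("eef_pos","orientation")},open("w2.json","w"))
print(o["time"],o["eef_pos"],o["force"])
E
```

```text
2.45 [0.50702923 0.06700352 0.20051285] [-0.53889801 -0.36956714  0.58334595]
```

View pics/w2.png

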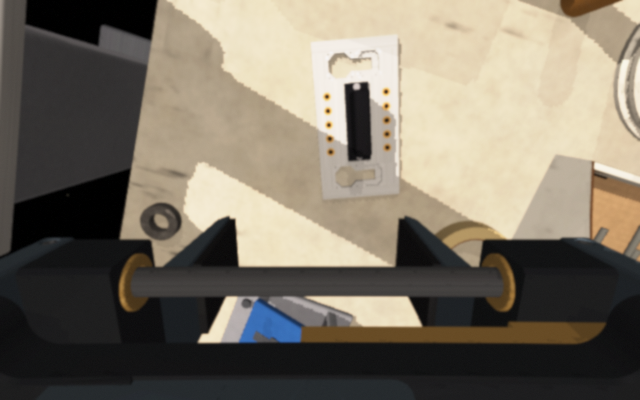

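The template's corners are near (312,43), (397,36), (399,193) and (323,199). The large keyhole ends (342,65) lie left of the recesses (372,64), so template +x points along tool +y and no flip is needed.

```bash
python3 - <<'E'
from h import *
import json
from scipy.optimize import least_squares
o=json.load(open("w2.json"));c=cam("wrist",o)
obs=np.array([(312.5,43),(397.5,35.5),(399.5,193),(323,199.5),(363,121),(342,65),(347,176)])
b=np.array([(-45,85,6),(45,85,6),(45,-85,6),(-45,-85,6),(0,0,30),(-16,60,6),(-16,-60,6)])/1e3
w=np.array([1,1,1,1,.3,.3,.3])[:,None]
m=lambda p:proj(c,np.array([p[0],p[1],0])+b@R.from_euler('z',p[2]).as_matrix().T)
r=least_squares(lambda p:((m(p)-obs)*w).ravel(),[.527,.138,.33])
print(r.x.round(4),np.degrees(r.x[2]),(m(r.x)-obs).round(1).tolist())
goal((r.x[0],r.x[1],.080),90+np.degrees(r.x[2]))
E
```

```text
[0.5332 0.1376 0.3811] 21.832677968556485 [[-0.9, -0.4], [0.9, -0.5], [0.1, 0.8], [0.3, -0.0], [-1.9, 2.9], [-1.2, 1.1], [-0.3, 1.0]]
turn [0.0001, 0.0001, -0.0494] shift [0.0793, 0.0614, 0.1607] rows 2.841158240452292 0.5188109718425228
```

{"method": "jog_arm", "body": {"series": [[[0,0,-0.05],[0.079,0.061,0.1],-1],[[0,0,-0.05],[0.079,0.061,0.16],-1],[[0,0,-0.05],[0.079,0.061,0.16],-1],[[0,0,-0.05],[0.079,0.061,0.16],-1],[[0,0,-0.05],[0.079,0.061,0.2],-1],[[0,0,-0.05],[0.079,0.061,0.225],-1],[[0,0,-0.05],[0.079,0.061,0.24],-1],[[0,0,-0.05],[0.079,0.061,0.249],-1],[[0,0,-0.05],[0.079,0.061,0.249],-1],[[0,0,-0.05],[0.079,0.061,0.249],-1]], "newtons": 20}}

```text
time: 3.5
eef_pos: [0.5332, 0.1387, 0.0145]
orientation: [0.0, 0.559, 0.829, 0.0]
force: [1.0, 1.2, -0.5]
opening: 0.998
grasp_force: 0.0
```

{"method": "jog_arm", "body": {"series": [[[0,0,0],[0,0,0],1],[[0,0,0],[0,0,0],1],[[0,0,0],[0,0,0],1],[[0,0,0],[0,0,0],1],[[0,0,0],[0,0,0],1],[[0,0,0],[0,0,0],1],[[0,0,0],[0,0,0],1],[[0,0,0],[0,0,0],1]]}}

```text
time: 4.3
eef_pos: [0.5326, 0.1389, 0.0136]
orientation: [-0.0, 0.559, 0.829, -0.0]
force: [0.0, 0.3, 0.9]
opening: 0.332
grasp_force: 0.0
```

{"method": "jog_arm", "body": {"series": [[[0,0,0],[0,0,0],1],[[0,0,0],[0,0,0],1],[[0,0,0],[0,0,0],1],[[0,0,0],[0,0,0],1],[[0,0,0],[0,0,0],1]], "newtons": 55}}

```text
time: 4.8
eef_pos: [0.5326, 0.1389, 0.0137]
orientation: [-0.0, 0.559, 0.829, -0.0]
force: [0.1, 0.5, -0.4]
opening: 0.175
grasp_force: 55.0
```

{"method": "jog_arm", "body": {"series": [[[0,0,0],[0,0,-0.02],1],[[0,0,0],[0,0,-0.06],1],[[0,0,0],[0,0,-0.1],1],[[0,0,0],[0,0,-0.15],1],[[0,0,0],[0,0,-0.2],1],[[0,0,0],[0,0,-0.25],1],[[0,0,0],[0,0,-0.25],1],[[0,0,0],[0,0,-0.25],1]]}}

```text
time: 5.6
eef_pos: [0.5328, 0.1389, 0.2015]
orientation: [0.0, 0.559, 0.829, 0.0]
force: [-0.3, -0.3, -2.0]
opening: 0.172
grasp_force: 55.0
```

```bash
python3 - <<'E'
from h import *
import json
o=bot.observe(); im=bot.snapshot("wrist")[:,:,::-1]; cv2.imwrite("pics/w3.png",im)
json.dump({k:np.array(o[k]).tolist() for k in("eef_pos","orientation")},open("w3.json","w"))
print(o)
E
```

```text
{'time': 5.6, 'joint_positions': array([ 1.46625995e-01,  4.01805889e-01,  1.54789714e+00, -8.82648144e-06,
        1.19063943e+00, -2.37461574e-01]), 'qd': array([-0.0005896 ,  0.03135921,  0.02989513,  0.00117183, -0.0104964 ,
       -0.00089932]), 'effort': array([ 6.25968492e-02, -8.17430592e+01, -3.83091366e+01,  7.08721206e-02,
        3.38982549e-01,  1.54548379e-03]), 'eef_pos': array([0.53278005, 0.13892764, 0.20147812]), 'orientation': array([4.64384419e-04, 5.59143713e-01, 8.29070514e-01, 4.18457010e-04]), 'force': array([-0.28301684, -0.26518294, -1.97056214]), 'ft_torque': array([ 0.03975296, -0.14047172,  0.00871793]), 'grasp_force': 54.999398589134216, 'opening': 0.17196987693039076}
```

View pics/w3.png

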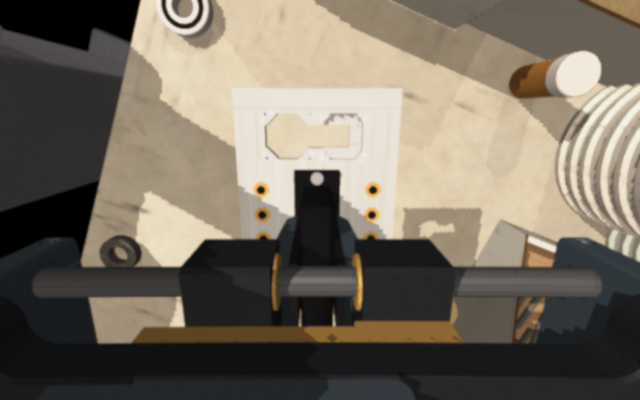

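Held. The template's far corners show at (232,89) and (402,89), and the large octagon spans x 264–310, y 113–160. I'll work out its pose in the tool frame.

```bash
python3 - <<'E'
from h import *
import json
o={"eef_pos":[0,0,0],"orientation":[1,0,0,0]};c=cam("wrist",o)
for p in [(232,89),(402,89),(264,136),(318,179),(363,136),(235,170)]: print(p,(onz(c,p,.008)*1e3).round(1))
print(proj(c,np.array([[85,-45,8],[85,45,8],[60,-28.5,8]])/1e3))
E
```

```text
(232, 89) [ 84.2 -44.8   8. ]
(402, 89) [84.1 45.   8. ]
(264, 136) [ 59.8 -29.    8. ]
(318, 179) [35.7  0.7  8. ]
(363, 136) [59.8 25.4  8. ]
(235, 170) [ 40.9 -46.3   8. ]
[[231.54818184  87.31759267]
 [402.14003918  87.28102847]
 [264.96388293 135.58471767]]
```

```bash
cat >> h.py <<'E'
BO=np.array([.5266,-.1912,.064]);BR=R.from_euler('ZY',[-4.9,-20],degrees=True).as_matrix()
BT=np.column_stack([BR[:,1],BR[:,0],-BR[:,2]]);OFF=np.array([-.0006,0,.0138])
def where():
    "template origin in bed frame (mm), force in bed frame, tilt error"
    o=bot.observe();M=Rt(o);p=o["eef_pos"]+M@OFF
    print("t",round(float(o["time"]),2),"tmpl",(BR.T@(p-BO)*1e3).round(2),"F",(BR.T@o["force"]).round(1),"rot",R.from_matrix(M.T@BT).as_rotvec(degrees=True).round(2))
def bedgoal(t):
    o=bot.observe();M=Rt(o);tcp=BO+BR@(np.array(t)/1e3)-BT@OFF
    print("tcp",tcp.round(4),"turn",(R.from_matrix(M.T@BT).as_rotvec(degrees=True)/90).round(4).tolist(),"shift",(M.T@(tcp-o["eef_pos"])/.75).round(4).tolist())
E
python3 - <<'E'
from h import *
import json
from scipy.optimize import least_squares
c=cam("wrist",json.load(open("w1.json")))
obs=np.array([(274.5,29),(394,17),(382,231.5),(281,219.5),(283,94),(363,92),(364,177),(284,170),(315.2,67.5),(315.8,194.2)])
def mdl(p):
    B=R.from_euler('ZY',[p[2],np.radians(-20)]).as_matrix()
    b=[(-58,100,0),(58,100,0),(58,-100,0),(-58,-100,0),(-40,38,23),(40,38,23),(40,-38,23),(-40,-38,23),(p[3]*1e3,60,18.5),(p[3]*1e3,-60,18.5)]
    return proj(c,np.array([p[0],p[1],.064])+np.array(b)/1e3@B.T)
r=least_squares(lambda p:(mdl(p)-obs).ravel(),[.51,-.19,-.09,0],loss='soft_l1',x_scale=.01)
print(r.x.round(4),(mdl(r.x)-obs).round(1).tolist())
bedgoal((8,0,80))
E
```

```text
[ 0.5262 -0.1913 -0.0842 -0.008 ] [[-1.0, -1.4], [1.0, -1.6], [0.7, 2.6], [-0.5, 1.9], [-1.1, -0.7], [2.7, -0.6], [-1.4, 0.8], [0.4, 2.6], [-0.0, -0.3], [-0.0, 1.0]]
tcp [ 0.5022 -0.1885  0.1549] turn [-0.2187, -0.0522, 0.2959] shift [-0.3897, -0.2005, 0.0609]
```

{"method": "jog_arm", "body": {"series": [[[-0.219,-0.052,0.296],[-0.39,-0.2,0],1],[[-0.219,-0.052,0.296],[-0.39,-0.2,0],1],[[-0.219,-0.052,0.296],[-0.39,-0.2,0],1],[[-0.219,-0.052,0.296],[-0.39,-0.2,0],1],[[-0.219,-0.052,0.296],[-0.39,-0.2,0],1],[[-0.219,-0.052,0.296],[-0.39,-0.2,0],1],[[-0.219,-0.052,0.296],[-0.39,-0.2,0.02],1],[[-0.219,-0.052,0.296],[-0.39,-0.2,0.04],1],[[-0.219,-0.052,0.296],[-0.39,-0.2,0.061],1],[[-0.219,-0.052,0.296],[-0.39,-0.2,0.061],1]]}}

```text
time: 6.65
eef_pos: [0.5011, -0.1877, 0.1522]
orientation: [0.125, 0.726, 0.666, 0.117]
force: [-0.9, 0.6, -2.8]
opening: 0.172
grasp_force: 55.0
```

{"method": "jog_arm", "body": {"series": [[[0,0,0],[0,0,0],1],[[0,0,0],[0,0,0],1],[[0,0,0],[0,0,0],1]]}}

```text
time: 6.95
eef_pos: [0.5035, -0.1884, 0.156]
orientation: [0.129, 0.725, 0.666, 0.118]
force: [0.1, 0.9, -1.1]
opening: 0.173
grasp_force: 55.0
```

```bash
python3 - <<'E'
from h import *
where();bedgoal((8,0,40))
E
```

```text
t 6.95 tmpl [ 9.6   0.23 80.61] F [-0.4  0.9 -1.1] rot [ 0.12 -0.02  0.02]
tcp [ 0.5158 -0.1897  0.1173] turn [0.0013, -0.0002, 0.0002] shift [-0.0003, -0.0022, 0.0541]
```

{"method": "jog_arm", "body": {"series": [[[0.001,0,0],[0,-0.002,0.02],1],[[0.001,0,0],[0,-0.002,0.04],1],[[0.001,0,0],[0,-0.002,0.054],1],[[0.001,0,0],[0,-0.002,0.06],1],[[0.001,0,0],[0,-0.002,0.06],1],[[0.001,0,0],[0,-0.002,0.06],1],[[0.001,0,0],[0,-0.002,0.06],1]]}}

```text
time: 7.65
eef_pos: [0.5172, -0.1898, 0.1132]
orientation: [0.128, 0.726, 0.666, 0.118]
force: [-0.4, -0.6, -1.7]
opening: 0.173
grasp_force: 55.0
```

```bash
python3 - <<'E'
from h import *
import json
where();o=bot.observe()
im=bot.snapshot("wrist")[:,:,::-1];s=bot.snapshot("side")[:,:,::-1]
json.dump({k:np.array(o[k]).tolist() for k in("eef_pos","orientation")},open("w4.json","w"))
cv2.imwrite("pics/w4.png",im)
cv2.imwrite("pics/v4.png",np.hstack([cv2.resize(im[70:220,200:430],(460,300)),cv2.resize(s[150:290,250:400],(321,300))]))
E
```

```text
t 7.65 tmpl [7.950e+00 3.000e-02 3.564e+01] F [-0.9 -0.7 -1.4] rot [ 0.02 -0.01 -0.01]
```

View pics/v4.png

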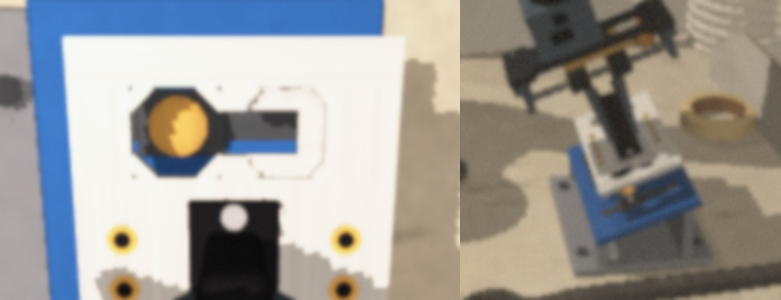

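The stud head shows through the +y large end at crop (178,126), which is pixel (289,133). The octagon's centre is at crop (180,132), which is pixel (290,136). I'll check the stud's position in the tool frame.

```bash
python3 - <<'E'
from h import *
c=cam("wrist",{"eef_pos":[0,0,0],"orientation":[1,0,0,0]})
k=lambda x,y:(200+x/2,70+y/2)
for l,r,t,b in [(148,208,95,158)]:
    for z in (.030,.0325): print("head",(onz(c,k((l+r)/2,(t+b)/2),z)*1e3).round(1), "width",(onz(c,k(r,126),z)-onz(c,k(l,126),z))[1]*1e3)
print("oct",(onz(c,k((131+228)/2,132),.008)*1e3).round(1))
bedgoal((8,0,23))
E
```

```text
head [ 59.8 -16.6  30. ] width 18.45646884464851
head [ 59.6 -16.8  32.5] width 18.686187821354416
oct [ 59.9 -14.4   8. ]
tcp [ 0.5216 -0.1902  0.1013] turn [0.0002, -0.0001, -0.0002] shift [0.0, 0.0001, 0.0168]
```

{"method": "jog_arm", "body": {"series": [[[0,0,0],[0,-0.0013,0.008],1],[[0,0,0],[0,-0.0013,0.014],1],[[0,0,0],[0,-0.0013,0.017],1],[[0,0,0],[0,-0.0013,0.0185],1],[[0,0,0],[0,-0.0013,0.0195],1],[[0,0,0],[0,-0.0013,0.0205],1],[[0,0,0],[0,-0.0013,0.021],1],[[0,0,0],[0,-0.0013,0.0215],1],[[0,0,0],[0,-0.0013,0.022],1],[[0,0,0],[0,-0.0013,0.022],1]]}}

```text
time: 8.75
eef_pos: [0.5217, -0.19, 0.0967]
orientation: [0.128, 0.726, 0.666, 0.118]
force: [-4.4, -0.9, 0.6]
opening: 0.171
grasp_force: 55.0
```

```bash
python3 - <<'E'
from h import *
where()
E
```

```text
t 8.75 tmpl [ 6.55  0.18 18.66] F [-3.9 -1.3  2.1] rot [-0.03 -0.04 -0.02]
```

{"method": "jog_arm", "body": {"series": [[[0,0,0],[0,-0.0013,0],1],[[0,0,0],[0,-0.0013,0.0005],1],[[0,0,0],[0,-0.0013,0.001],1],[[0,0,0],[0,-0.0013,0.0015],1],[[0,0,0],[0,-0.0013,0.002],1],[[0,0,0],[0,-0.0013,0.002],1]]}}

```text
time: 9.35
eef_pos: [0.5217, -0.1902, 0.0952]
orientation: [0.128, 0.726, 0.666, 0.118]
force: [0.5, -0.6, 3.4]
opening: 0.173
grasp_force: 55.0
```

```bash
python3 - <<'E'
from h import *
where()
E
```

```text
t 9.35 tmpl [ 6.   -0.03 17.17] F [ 1.7 -0.5  3.1] rot [ 0.01 -0.01 -0.02]
```

{"method": "jog_arm", "body": {"series": [[[0,0,0],[0,0,0.001],1],[[0,0,0],[0,0,0.002],1],[[0,0,0],[0,0,0.003],1],[[0,0,0],[0,0,0.004],1],[[0,0,0],[0,0,0.005],1],[[0,0,0],[0,0,0.006],1],[[0,0,0],[0,0,0.0065],1],[[0,0,0],[0,0,0.0065],1]]}}

```text
time: 10.15
eef_pos: [0.5233, -0.1903, 0.0905]
orientation: [0.128, 0.726, 0.666, 0.118]
force: [1.1, -0.5, 5.3]
opening: 0.173
grasp_force: 55.0
```

```bash
python3 - <<'E'
from h import *
where()
E
```

```text
t 10.15 tmpl [ 5.88  0.   12.26] F [ 2.8 -0.4  4.6] rot [ 0.   -0.02 -0.02]
```

{"method": "jog_arm", "body": {"series": [[[0,0,0],[0,0,0.001],1],[[0,0,0],[0,0,0.002],1],[[0,0,0],[0,0,0.003],1],[[0,0,0],[0,0,0.004],1],[[0,0,0],[0,0,0.005],1],[[0,0,0],[0,0,0.006],1],[[0,0,0],[0,0,0.0065],1],[[0,0,0],[0,0,0.0065],1]]}}

```text
time: 10.95
eef_pos: [0.5249, -0.1904, 0.086]
orientation: [0.128, 0.726, 0.666, 0.118]
force: [0.5, 0.2, 7.4]
opening: 0.175
grasp_force: 55.0
```

```bash
python3 - <<'E'
from h import *
where()
E
```

```text
t 10.95 tmpl [5.87 0.02 7.44] F [3.  0.2 6.8] rot [ 0.   -0.02 -0.02]
```

{"method": "jog_arm", "body": {"series": [[[0,0,0],[0,0,0.001],1],[[0,0,0],[0,0,0.002],1],[[0,0,0],[0,-0.002,0.002],1],[[0,0,0],[0,-0.004,0.002],1],[[0,0,0],[0,-0.006,0.002],1],[[0,0,0],[0,-0.008,0.002],1],[[0,0,0],[0,-0.01,0.002],1],[[0,0,0],[0,-0.012,0.002],1],[[0,0,0],[0,-0.013,0.002],1],[[0,0,0],[0,-0.013,0.002],1]]}}

```text
time: 11.95
eef_pos: [0.5165, -0.1898, 0.0814]
orientation: [0.128, 0.726, 0.666, 0.118]
force: [0.6, -0.8, 8.7]
opening: 0.175
grasp_force: 55.0
```

```bash
python3 - <<'E'
from h import *
where()
E
```

```text
t 11.95 tmpl [-3.6  -0.11  6.07] F [ 3.6 -0.8  8. ] rot [ 0.04 -0.   -0.02]
```

{"method": "jog_arm", "body": {"series": [[[0,0,0],[0,-0.002,0],1],[[0,0,0],[0,-0.004,0],1],[[0,0,0],[0,-0.006,0],1],[[0,0,0],[0,-0.008,0],1],[[0,0,0],[0,-0.01,0],1],[[0,0,0],[0,-0.012,0],1],[[0,0,0],[0,-0.014,0],1],[[0,0,0],[0,-0.016,0],1],[[0,0,0],[0,-0.018,0],1],[[0,0,0],[0,-0.018,0],1]]}}

```text
time: 12.95
eef_pos: [0.5037, -0.1887, 0.0767]
orientation: [0.128, 0.726, 0.666, 0.118]
force: [1.3, -0.9, 8.3]
opening: 0.169
grasp_force: 55.0
```

```bash
python3 - <<'E'
from h import *
where()
E
```

```text
t 12.95 tmpl [-17.24  -0.11   6.05] F [ 4.1 -0.8  7.3] rot [ 0.03 -0.   -0.03]
```

{"method": "jog_arm", "body": {"series": [[[0,0,0],[0,-0.0015,0],1],[[0,0,0],[0,-0.0025,0],1],[[0,0,0],[0,-0.0035,0],1],[[0,0,0],[0,-0.004,0],1],[[0,0,0],[0,-0.004,0],1]]}}

```text
time: 13.45
eef_pos: [0.5011, -0.1885, 0.0758]
orientation: [0.128, 0.726, 0.666, 0.118]
force: [2.2, 0.4, 9.1]
opening: 0.175
grasp_force: 55.0
```

{"method": "jog_arm", "body": {"series": [[[0,0,0],[0,-0.0005,0],1],[[0,0,0],[0,-0.001,0],1],[[0,0,0],[0,-0.001,0],1]]}}

```text
time: 13.75
eef_pos: [0.5004, -0.1885, 0.0756]
orientation: [0.128, 0.726, 0.666, 0.118]
force: [0.8, -0.6, 8.8]
opening: 0.172
grasp_force: 55.0
```

```bash
python3 - <<'E'
from h import *
where()
E
```

```text
t 13.75 tmpl [-20.76  -0.1    6.07] F [ 3.8 -0.6  8. ] rot [ 0.04  0.   -0.02]
```

Still free at -20.8, with about 4 N of steady friction. I'll carry on in 0.75 mm steps and watch the x force.

{"method": "jog_arm", "body": {"series": [[[0,0,0],[0,-0.0005,0],1],[[0,0,0],[0,-0.001,0],1],[[0,0,0],[0,-0.001,0],1]]}}

```text
time: 14.05
eef_pos: [0.4997, -0.1884, 0.0753]
orientation: [0.128, 0.726, 0.666, 0.118]
force: [1.4, 0.4, 8.2]
opening: 0.174
grasp_force: 55.0
```

{"method": "jog_arm", "body": {"series": [[[0,0,0],[0,-0.0005,0],1],[[0,0,0],[0,-0.001,0],1],[[0,0,0],[0,-0.001,0],1]]}}

```text
time: 14.35
eef_pos: [0.499, -0.1884, 0.0751]
orientation: [0.128, 0.726, 0.666, 0.118]
force: [0.5, -0.6, 7.9]
opening: 0.173
grasp_force: 55.0
```

```bash
python3 - <<'E'
from h import *
where()
E
```

```text
t 14.35 tmpl [-22.24  -0.15   6.07] F [ 3.2 -0.5  7.2] rot [ 0.04  0.   -0.02]
```

{"method": "jog_arm", "body": {"series": [[[0,0,0],[0,-0.0005,0],1],[[0,0,0],[0,-0.001,0],1],[[0,0,0],[0,-0.001,0],1]]}}

```text
time: 14.65
eef_pos: [0.4983, -0.1883, 0.0748]
orientation: [0.128, 0.726, 0.666, 0.118]
force: [1.1, -0.6, 8.9]
opening: 0.173
grasp_force: 55.0
```

{"method": "jog_arm", "body": {"series": [[[0,0,0],[0,-0.0005,0],1],[[0,0,0],[0,-0.0008,0],1],[[0,0,0],[0,-0.0008,0],1]]}}

```text
time: 14.95
eef_pos: [0.4978, -0.1883, 0.0746]
orientation: [0.128, 0.726, 0.666, 0.118]
force: [1.9, -0.6, 7.7]
opening: 0.177
grasp_force: 55.0
```

```bash
python3 - <<'E'
from h import *
where()
E
```

```text
t 14.95 tmpl [-23.58  -0.14   6.06] F [ 4.4 -0.4  6.6] rot [ 0.04  0.   -0.02]
```

{"method": "jog_arm", "body": {"series": [[[0,0,0],[0,-0.0005,0],1],[[0,0,0],[0,-0.0008,0],1],[[0,0,0],[0,-0.0008,0],1]]}}

```text
time: 15.25
eef_pos: [0.4972, -0.1882, 0.0744]
orientation: [0.128, 0.726, 0.666, 0.118]
force: [1.4, -0.4, 8.6]
opening: 0.173
grasp_force: 55.0
```

```bash
python3 - <<'E'
from h import *
where()
im=bot.snapshot("wrist")[:,:,::-1]; s=bot.snapshot("side")[:,:,::-1]
cv2.imwrite("pics/w5.png",im)
cv2.imwrite("pics/v5.png",np.hstack([cv2.resize(im[70:220,200:430],(460,300)),cv2.resize(s[150:290,250:400],(321,300))]))
E
```

```text
t 15.25 tmpl [-24.16  -0.14   6.07] F [ 4.3 -0.3  7.6] rot [ 0.04  0.   -0.02]
```

View pics/v5.png

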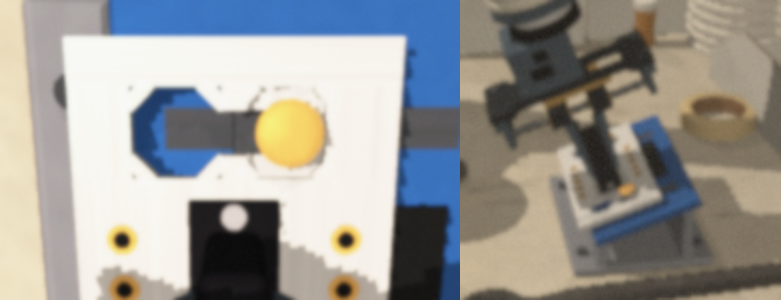

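The head, at crop (290,133), now sits over the recess (about x 250–326) on the +y side. I'll measure it against the template.

```bash
python3 - <<'E'
from h import *
c=cam("wrist",{"eef_pos":[0,0,0],"orientation":[1,0,0,0]})
k=lambda x,y:(200+x/2,70+y/2)
for z in (.0005,.0018,.0035): print("head l,r",[(onz(c,k(x,133),z)*1e3).round(1).tolist() for x in (254,326)])
print("recess r, tmpl l/r at top",[(onz(c,k(x,y),.0078)*1e3).round(1).tolist() for x,y in((326,133),(64,60),(404,60),(131,132))])
E
```

```text
head l,r [[60.2, 5.9, 0.5], [60.2, 24.8, 0.5]]
head l,r [[60.1, 5.9, 1.8], [60.1, 25.0, 1.8]]
head l,r [[59.9, 6.0, 3.5], [59.9, 25.2, 3.5]]
recess r, tmpl l/r at top [[59.6, 25.9, 7.8], [78.7, -44.6, 7.8], [78.7, 45.8, 7.8], [59.9, -27.6, 7.8]]
```

{"method": "jog_arm", "body": {"series": [[[0,0,0],[0,-0.0004,0],1],[[0,0,0],[0,-0.0007,0],1],[[0,0,0],[0,-0.0007,0],1]]}}

```text
time: 15.65
eef_pos: [0.4969, -0.1882, 0.0743]
orientation: [0.128, 0.725, 0.666, 0.118]
force: [3.3, 0.5, 9.4]
opening: 0.176
grasp_force: 55.0
```

```bash
python3 - <<'E'
from h import *
where()
E
```

```text
t 15.65 tmpl [-24.49  -0.17   6.08] F [6.3 0.8 7.7] rot [ 0.06  0.01 -0.01]
```

The wall is felt: the x force jumped and the template moved less than commanded. I'll back off about 1.1 mm to the locking position, then let the pad lift it.

{"method": "jog_arm", "body": {"series": [[[0,0,0],[0,0.0008,0],1],[[0,0,0],[0,0.0015,0],1],[[0,0,0],[0,0.0015,0],1],[[0,0,0],[0,0.0015,-0.0015],1],[[0,0,0],[0,0.0015,-0.003],1],[[0,0,0],[0,0.0015,-0.0045],1],[[0,0,0],[0,0.0015,-0.006],1],[[0,0,0],[0,0.0015,-0.007],1],[[0,0,0],[0,0.0015,-0.007],1]]}}

```text
time: 16.55
eef_pos: [0.4953, -0.1879, 0.0792]
orientation: [0.128, 0.726, 0.666, 0.117]
force: [-3.1, -4.7, 4.9]
opening: 0.175
grasp_force: 55.0
```

```bash
python3 - <<'E'
from h import *
where()
E
```

```text
t 16.55 tmpl [-24.35   0.06  11.23] F [-0.9 -4.9  5.6] rot [-0.03 -0.02 -0.02]
```

{"method": "jog_arm", "body": {"series": [[[0,0,0],[0,0,0],1],[[0,0,0],[0,0,0],1],[[0,0,0],[0,0,0],1],[[0,0,0],[0,0,0],1]]}}

```text
time: 16.95
eef_pos: [0.4953, -0.1879, 0.0791]
orientation: [0.128, 0.726, 0.666, 0.117]
force: [-4.0, -4.1, 5.5]
opening: 0.169
grasp_force: 55.0
```

```bash
python3 - <<'E'
from h import *
where()
im=bot.snapshot("wrist")[:,:,::-1]
cv2.imwrite("pics/w6.png",im)
cv2.imwrite("pics/v6.png",cv2.resize(im[95:185,240:390],(750,450),interpolation=cv2.INTER_CUBIC))
where()
E
```

```text
t 16.95 tmpl [-24.36   0.07  11.17] F [-1.5 -4.4  6.4] rot [-0.03 -0.02 -0.02]
t 17.0 tmpl [-24.34   0.03  11.2 ] F [-1.4 -4.7  6. ] rot [-0.03 -0.02 -0.02]
```

View pics/v6.png

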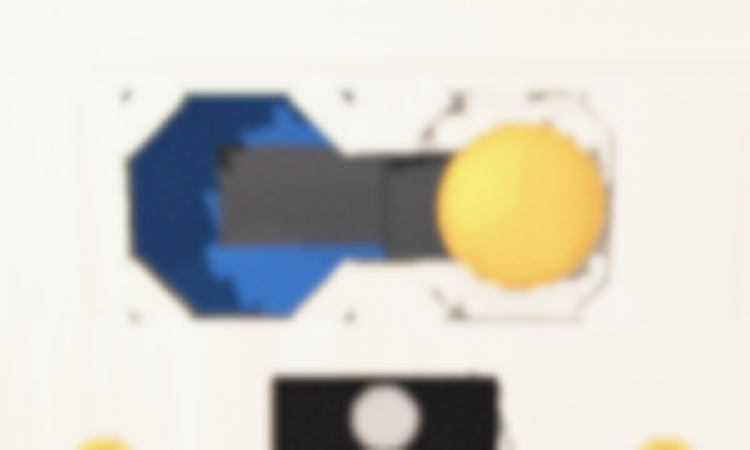

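The head is centred about 0.5 mm towards the end wall (crop 521 against a recess centre of about 517), and pad friction is holding the template. I'll nudge it a little further up the slope.

{"method": "jog_arm", "body": {"series": [[[0,0,0],[0,0.0005,0],1],[[0,0,0],[0,0.001,0],1],[[0,0,0],[0,0.001,0],1]]}}

```text
time: 17.3
eef_pos: [0.4956, -0.1875, 0.0792]
orientation: [0.127, 0.726, 0.666, 0.117]
force: [-5.0, -3.5, 4.6]
opening: 0.173
grasp_force: 55.0
```

```bash
python3 - <<'E'
from h import *
where()
E
```

```text
t 17.3 tmpl [-24.1    0.43  11.13] F [-2.8 -3.9  6. ] rot [-0.08 -0.06 -0.03]
```

{"method": "jog_arm", "body": {"series": [[[0,0,0],[0,0.0005,0],1],[[0,0,0],[0,0.0008,0],1],[[0,0,0],[0,0.0008,0],1]]}}

```text
time: 17.6
eef_pos: [0.496, -0.1873, 0.0792]
orientation: [0.127, 0.726, 0.666, 0.117]
force: [-5.4, -1.6, 4.7]
opening: 0.174
grasp_force: 55.0
```

```bash
python3 - <<'E'
from h import *
where()
E
```

```text
t 17.6 tmpl [-23.78   0.64  11.07] F [-3.4 -2.1  6.2] rot [-0.11 -0.08 -0.03]
```

{"method": "jog_arm", "body": {"series": [[[0,0,0],[0,0,-0.0007],1],[[0,0,0],[0,0.0002,-0.0014],1],[[0,0,0],[0,0.0003,-0.002],1],[[0,0,0],[0,0.0003,-0.0025],1],[[0,0,0],[0,0.0003,-0.0025],1]]}}

```text
time: 18.1
eef_pos: [0.4955, -0.1872, 0.0811]
orientation: [0.127, 0.726, 0.666, 0.117]
force: [-5.6, -1.3, 4.1]
opening: 0.174
grasp_force: 55.0
```

```bash
python3 - <<'E'
from h import *
where()
E
```

```text
t 18.1 tmpl [-23.64   0.7   12.98] F [-3.7 -1.8  5.7] rot [-0.11 -0.09 -0.03]
```

{"method": "jog_arm", "body": {"series": [[[0,0,0],[0,0,-0.0005],1],[[0,0,0],[0,0,-0.001],1],[[0,0,0],[0,0,-0.001],1]]}}

```text
time: 18.4
eef_pos: [0.4954, -0.1872, 0.0815]
orientation: [0.127, 0.726, 0.666, 0.117]
force: [0.0, -0.5, -9.9]
opening: 0.176
grasp_force: 55.0
```

```bash
python3 - <<'E'
from h import *
where()
E
```

```text
t 18.4 tmpl [-23.62   0.75  13.41] F [-3.3 -0.5 -9.3] rot [-0.13 -0.1  -0.03]
```

The heads are carrying now, at about 13.1 mm. I'll relax the pull, open the gripper and withdraw along the tool axis.

{"method": "jog_arm", "body": {"series": [[[0,0,0],[0,0,0.0005],1],[[0,0,0],[0,0,0.0006],1],[[0,0,0],[0,0,0.0006],1]], "newtons": 10}}

```text
time: 18.7
eef_pos: [0.4957, -0.1873, 0.0815]
orientation: [0.127, 0.726, 0.666, 0.117]
force: [-4.3, 0.7, -2.5]
opening: 0.177
grasp_force: 10.0
```

{"method": "jog_arm", "body": {"series": [[[0,0,0],[0,0,0],0.3],[[0,0,0],[0,0,0],0.1],[[0,0,0],[0,0,0],0.1],[[0,0,0],[0,0,0],0.1],[[0,0,0],[0,0,0],0.1],[[0,0,0],[0,0,0],0.1],[[0,0,0],[0,0,0],0.1],[[0,0,0],[0,0,0],0.1]]}}

```text
time: 19.5
eef_pos: [0.4963, -0.1879, 0.0818]
orientation: [0.128, 0.726, 0.666, 0.118]
force: [-0.1, -0.3, -0.2]
opening: 0.449
grasp_force: 0.0
```

```bash
python3 - <<'E'
from h import *
where();print(bot.observe()["opening"])
E
```

```text
t 19.5 tmpl [-22.58   0.15  13.35] F [-0.1 -0.3 -0.1] rot [-0.02 -0.03 -0.02]
0.4488112526626147
```

Released with no residual force. Withdraw 100 mm and look.

{"method": "jog_arm", "body": {"series": [[[0,0,0],[0,0,-0.01],0.1],[[0,0,0],[0,0,-0.03],0.1],[[0,0,0],[0,0,-0.06],0.1],[[0,0,0],[-0.05,0,-0.11],0.1],[[0,0,0],[-0.1,0,-0.15],0.1],[[0,0,0],[-0.1,0,-0.15],0.1],[[0,0,0],[-0.1,0,-0.15],0.1],[[0,0,0],[-0.1,0,-0.15],0.1],[[0,0,0],[-0.1,0,-0.15],0.1]]}}

```text
time: 20.4
eef_pos: [0.4513, -0.258, 0.1866]
orientation: [0.127, 0.725, 0.666, 0.118]
force: [0.7, -0.6, -0.3]
opening: 0.446
grasp_force: 0.0
```

```bash
python3 - <<'E'
from h import *
o=bot.observe();print(o["eef_pos"],o["force"])
im=bot.snapshot("wrist")[:,:,::-1]
cv2.imwrite("pics/w7.png",cv2.resize(im[0:240,200:460],(650,600),interpolation=cv2.INTER_CUBIC))
E
```

```text
[ 0.45127267 -0.25800624  0.18662781] [ 0.71441379 -0.58599447 -0.34871117]
```

View pics/w7.png

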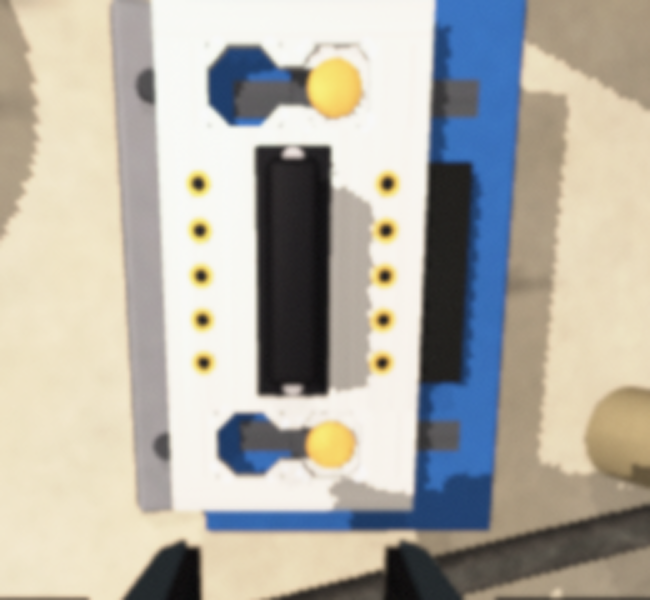

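Both heads show inside the recesses, the top one at (334,88) and the bottom one at (331,444), with the template flat. I'll check numerically where the heads sit along the slot.

```bash
python3 - <<'E'
from h import *
from scipy.optimize import least_squares
c=cam("wrist",bot.observe())
im=cv2.imread("pics/w7.png");hsv=cv2.cvtColor(im,cv2.COLOR_BGR2HSV)
ye=cv2.inRange(hsv,(15,120,130),(35,255,255));n,l,st,ce=cv2.connectedComponentsWithStats(ye)
bb=sorted([s.tolist() for s in st[1:] if s[4]>1200],key=lambda s:s[1]);print(bb)
q=lambda x,y:np.array([200+(x+.5)/2.5-.5,(y+.5)/2.5-.5])
F=[(-28.5,60,6,208,86),(-28.5,-60,6,218,442),(-45,-85,6,172,511),(45,-85,6,415,511),(-16,72.5,6,None,45),(-16,47.5,6,None,125),(-16,-47.5,6,None,413),(-16,-72.5,6,None,474),(-45,60,6,157,88) ,(45,60,6,431,88),(25,60,3,369,86)]
X=np.array([f[:3] for f in F])/1e3;ob=np.array([q(f[3] if f[3] else np.nan,f[4]) for f in F]);ob[8:,1]=np.nan
ob[:2,1]=np.nan
def T(p): return BR@R.from_euler('z',p[2]).as_matrix(),BO+BR@np.array([p[0],p[1],p[3]])
def res(p):
    M,t=T(p);e=(proj(c,X@M.T+t)-ob).ravel();return e[~np.isnan(e)]
for fz in (.010,.013):
    r=least_squares(lambda p:res([*p,fz]),[-.0235,0,0],x_scale=[.01,.01,.01]);p=[*r.x,fz];M,t=T(p)
    print(np.round(p,4),"rms",np.sqrt(np.mean(r.fun**2)).round(2),r.fun.round(1))
    for b in bb:
        px=q(b[0]+b[2]/2-.5,b[1]+b[3]/2-.5);o,d=ray(c,px);o=M.T@(o-t);d=M.T@d
        for hz in ((.0053,) ): print("head in template",((o+d*(hz+.013-fz-o[2])/d[2])*1e3).round(1))
r=least_squares(res,[-.0235,0,0,.013],x_scale=.01);print("free z",r.x.round(4))
E
```

```text
[[306, 60, 55, 57, 2361], [306, 424, 48, 42, 1600]]
[-0.0224  0.0005 -0.0007  0.01  ] rms 1.09 [ 0.2 -0.3  1.5 -1.5 -1.5 -1.3  0.6  1.9 -1.3  0.6  0.8 -0.6 -0.2]
head in template [12.8 59.8  8.3]
head in template [ 13.3 -60.    8.3]
[-0.0223  0.0006  0.0002  0.013 ] rms 0.74 [-0.2 -0.5  1.1 -0.7 -0.9 -0.6 -0.5  1.2 -0.8  1.3  0.2  0.   0.1]
head in template [12.8 59.7  5.3]
head in template [ 13.2 -60.1   5.3]
free z [-0.0223  0.0007  0.0005  0.0139]
```

Both heads sit in their recesses at about x = 13 mm. That lies inside the 12.5–15 mm locked window, and the template height is about 13 mm. Handing in.

```bash
python3 -c "
from cell import bot
print(bot.job_done())"
```

```text
the job is handed in; nothing more can be done
None
```

The template is mounted on the stand: both stud heads sit in the recesses at about x = +13 mm on the template (nominal lock +14). Readings between moves stayed near 10 N, and the gripper was clear when I handed the job in at about 20 s; the hand-in returned no verdict.

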